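# Put each jar of preserves away beside its own kind

### The job

Put the four loose jars of preserves away in the cellar crates: stand each one upright in the empty place of the crate that already holds a jar of the same kind, flat on the crate's floor inside the rim. The jars are glass, so never tip them over and set each one down gently rather than dropping it, and leave the red onion and the glass tumbler standing where they are. Let go of everything at the end.

Things in the scene. Friction and masses are not known exactly. Their poses are not given: they have to be found in the camera images.
- jar_gherkin: loose tall glass preserving jar of gherkins: green contents, brass lid band with a green disc on top. Straight upright cylinder 64 mm in diameter up to 74 mm, then the lid, 60 mm in diameter; 92 mm high in all, about 0.40 kg. Origin at the centre of its underside, z up the jar; starts upright on the table
- jar_tomato: loose tall glass preserving jar of tomatoes: red contents, brass lid band with a red disc on top. Straight upright cylinder 64 mm in diameter up to 74 mm, then the lid, 60 mm in diameter; 92 mm high in all, about 0.42 kg. Origin at the centre of its underside, z up the jar; starts upright on the table
- jar_plum: loose short glass preserving jar of plum jam: purple contents, brass lid band with a purple disc on top. Straight upright cylinder 60 mm in diameter up to 56 mm, then the lid, 56 mm in diameter; 74 mm high in all, about 0.28 kg. Origin at the centre of its underside, z up the jar; starts upright on the table
- jar_peach: loose short glass preserving jar of peaches: yellow contents, brass lid band with a yellow disc on top. Straight upright cylinder 68 mm in diameter up to 56 mm, then the lid, 64 mm in diameter; 74 mm high in all, about 0.34 kg. Origin at the centre of its underside, z up the jar; starts upright on the table
- crate_gherkin: fixed wooden two-place crate for gherkins: one place holds a fixed jar like the loose green one (top 100 mm above the table), the other is empty. Origin: table level under the centre of the EMPTY place, z up; the fixed jar's axis is 96 mm along the crate's +x. Each place: 90 x 90 mm inside, sides along x and y, floor 8 mm above the table, rims and divider 6 mm thick, tops 18 mm above the table
- crate_tomato: fixed wooden two-place crate for tomatoes: one place holds a fixed jar like the loose red one (top 100 mm above the table), the other is empty. Origin: table level under the centre of the EMPTY place, z up; the fixed jar's axis is 96 mm along the crate's +x. Each place: 90 x 90 mm inside, sides along x and y, floor 8 mm above the table, rims and divider 6 mm thick, tops 18 mm above the table
- crate_plum: fixed wooden two-place crate for plum jam: one place holds a fixed jar like the loose purple one (top 82 mm above the table), the other is empty. Origin: table level under the centre of the EMPTY place, z up; the fixed jar's axis is 96 mm along the crate's +x. Each place: 90 x 90 mm inside, sides along x and y, floor 8 mm above the table, rims and divider 6 mm thick, tops 18 mm above the table
- crate_peach: fixed wooden two-place crate for peaches: one place holds a fixed jar like the loose yellow one (top 82 mm above the table), the other is empty. Origin: table level under the centre of the EMPTY place, z up; the fixed jar's axis is 96 mm along the crate's +x. Each place: 90 x 90 mm inside, sides along x and y, floor 8 mm above the table, rims and divider 6 mm thick, tops 18 mm above the table
- red_onion: bystander: loose dark red onion, 52 mm in diameter, 44 mm high plus a 10 mm straw stalk, standing among the jars and crates. Origin at the centre of its underside
- tumbler: bystander: loose empty pale glass tumbler, 52 mm in diameter at the rim, 62 mm high, standing upright among the jars and crates. Origin at the centre of its underside
Mind the look-alikes: they are no part of the job. Of the things that look like the jar_peach, take the one that is farthest to the robot's left at the start. There is more than one size of the jar_gherkin; the job needs the larger.

How it is judged (in metres and radians):
At the end, for the whole second after the job is handed in: Each jar upright (0.08 rad), at rest and released on the floor of the empty place of its own kind's crate (underside 5 to 12 mm above the table, within 23 mm of the place's centre); red onion and tumbler within 30 mm of their starts and upright (0.3 rad) (horizontal distance between jar_gherkin and crate_gherkin below 0.023 m and z of jar_gherkin in the frame of crate_gherkin between 0.005 and 0.012 m and angle between each of jar_gherkin, jar_tomato, jar_plum, jar_peach's own z axis and vertical below 0.08 rad and linear speed of each of jar_gherkin, jar_tomato, jar_plum, jar_peach below 0.02 m/s and angular speed of each of jar_gherkin, jar_tomato, jar_plum, jar_peach below 0.2 rad/s and horizontal distance between jar_tomato and crate_tomato below 0.023 m and z of jar_tomato in the frame of crate_tomato between 0.005 and 0.012 m and horizontal distance between jar_plum and crate_plum below 0.023 m and z of jar_plum in the frame of crate_plum between 0.005 and 0.012 m and horizontal distance between jar_peach and crate_peach below 0.023 m and z of jar_peach in the frame of crate_peach between 0.005 and 0.012 m and distance of each of red_onion, tumbler from where it was at the start of the episode below 0.03 m and angle between each of red_onion, tumbler's own z axis and vertical below 0.3 rad); the robot touches nothing.
It fails at once if a jar was dropped (falling freely at over 0.5 m/s, about 13 mm of fall) ((contact force between the fingers and jar_gherkin below 0.5 N and linear speed of jar_gherkin above 0.5 m/s) or (contact force between the fingers and jar_tomato below 0.5 N and linear speed of jar_tomato above 0.5 m/s) or (contact force between the fingers and jar_plum below 0.5 N and linear speed of jar_plum above 0.5 m/s) or (contact force between the fingers and jar_peach below 0.5 N and linear speed of jar_peach above 0.5 m/s)).
It fails at once if a jar was banged into its crate (over 80 N) (contact force between jar_gherkin and crate_gherkin above 80 N or contact force between jar_tomato and crate_tomato above 80 N or contact force between jar_plum and crate_plum above 80 N or contact force between jar_peach and crate_peach above 80 N).
It fails at once if a jar was knocked over (angle between any of jar_gherkin, jar_tomato, jar_plum, jar_peach's own z axis and vertical above 0.8 rad).
It fails at once if the red onion or the tumbler was pushed away or knocked over (not (distance of red_onion from where it was at the start of the episode below 0.03 m) or not (angle between red_onion's own z axis and vertical below 0.3 rad) or not (distance of tumbler from where it was at the start of the episode below 0.03 m) or not (angle between tumbler's own z axis and vertical below 0.3 rad)).
It also fails if it takes over 109 s, if anything falls off the work surface, if the arm or the gripper's body presses on something with over 40 N, if the wrist force passes 120 N, or if a joint passes its speed limit or range.

### The arm

A 6-joint arm with a two-finger parallel gripper is mounted at the origin on the work surface. World frame = base frame: x ahead of the robot, y to its left, z up, the work surface at z = 0. Lengths are in mm, angles in rad, forces in N, time in s.
With the tool pointing down it reaches from about 300 to 775 mm from the base axis. Payload 14.6 kg.
Tool frame: the origin (TCP) lies midway between the tips of the shut fingers; the grasp point (between the pads) lies grasp_offset behind it (grasp_offset is the distance from the TCP to the grasp point, in mm); z points along the fingers, y is the line along which they close (so a half turn about z gives the same grasp; the last joint's range is limited). The gripper opens to 94 mm and grips with 3 to 60 N. Pads are 16 mm wide; open, the fingers measure 119 mm over their backs; the gripper's body (75 mm by 177 mm) begins 78 mm behind the grasp point.
Start: joints at [-1.4, 0.3, 1.521, -0, 1.321, -0.067], TCP at [129.554, -534.514, 205.446] pointing down, gripper open.
Joint ranges: [-3.03, 3.03], [-0.79, 2.21], [0.23, 2.52], [-1.04, 4.18], [0, 3.07], [-2.55, 2.55]. Speed limits (rad/s): [2.22, 2.22, 2.57, 3.14, 3.14, 3.14].

### API

Orientations are given as [roll, pitch, yaw] about the fixed x, y, z axes, in that order (R = Rz(yaw) Ry(pitch) Rx(roll)).
In Python, from cell import * gives the robot as it stands. The module is installed in compiled form; this text tells all that it offers.
- The arm moves only by the shell command python3 -m jog 'ROWS' [FORCE]. ROWS is JSON, a list of rows, each a list of 3 entries, a list of its own where there are three numbers: the finger opening in mm, from 0 to 94, then the shift along the tool's x, y, z in units of 50 mm (1.0 is 50 mm), then the turn about the tool's z in units of 180 degrees (1.0 is 180 degrees). In form: [[fingers, [dx, dy, dz], twist], ...]. A call has 1 to 20 rows; each row shifts and turns the commanded pose from where the row before left it, along the tool's axes as they then stand; what a row does not reach is not made up. A row lasts 1/10 s, in which the tool goes at most 50 mm and 8.59 degrees, less where a joint would pass 70% of its speed; a pose out of reach is approached as far as the arm can. A call with a number of a shift or a turn outside -1 to 1 is refused whole. A call with a gripper value outside its range is refused whole. The fingers move at their own pace and stop on an object; FORCE is the grip in N (left out, the last holds). Time passes only in rows, so rows that do not move let the fingers close. It gives the time, the measured TCP pose, the force, the opening and the grip force at its end, in the units of the state.
- read_state(): the state, without advancing time (a new reading comes with each control period).
- camera(name): name is "side" or "top" or "wrist"; returns the picture (420x560x3 uint8, red, green, blue); there is no depth.
- calibration(name): a dict with "mtx" (3x3 intrinsics, pixels), "cam_to_world" (4x4, takes a point from camera to world coordinates); the wrist camera has in their place "hand_eye" (4x4, takes a point from camera to tool coordinates, whose origin is the TCP and whose axes are the flange's). Camera axes: x right, y down, z forward; pixel columns grow to the right and rows downward; lengths in mm; the calibration is good to about 2 mm. A picture is of the moment at which its call begins: read the wrist's pose just before it. calibration takes no time and is no camera call.
- sign_off(): hands the job in; it is judged then, once.
Trained networks look in the newest picture that a camera, given by its name, has taken for a name from the list of things; names that differ only in an ending like _2 or _b are one class to them, and where a whole thing is asked for, a point or a joint stands for the part that bears it (a point fixed in the world has none). Each returns a list of dicts, best first, with "conf" (0 to 1); they miss things now and then, are a little off and sometimes report something else, mostly with a low value. They report only what shows in the picture. A call takes as long as a camera call. They do not tell look-alikes from the thing itself.
- regions_of(camera, query): "pixels" (420x560 bool, what is visible of it) and "rect" ([centre column, centre row, width, height] in pixels, round what is visible of it).
The state is a dict: "clock": time; "joints": joint angles; "qd": joint speeds; "effort": joint torques, N m; "eef_pos": TCP position; "eef_rot": TCP orientation; "wrist_force": force on the tool from outside, world axes, zero at the start; "moment": the same for the moment, N m; "finger_gap": finger opening in mm; "finger_force": force on a finger pad.
Only numpy, scipy, OpenCV 4.12 (cv2) and the standard library are available. Lean on these libraries where they do the work, as an engineer would, in place of code of your own. Each camera call takes 0.05 s, during which the arm holds its last target. There are 200 camera calls.

## Working session

There is one attempt and no reset: what is moved stays moved. The work goes in short steps, Python scripts to look and compute and a shell command to move; the robot and the scene stay as the last step left them, time stands still between calls to the robot, and variables do not carry over. Pictures are saved under pics/ and viewed, at most 14 in all, crops included, and the job is handed in when it is done.

```bash
mkdir -p pics; python3 - <<'E'
from cell import *
import cv2,numpy as np
s=read_state()
print({k:np.round(v,3).tolist() for k,v in s.items()})
for c in("top","side"):
    cv2.imwrite(f"pics/{c}0.png",camera(c)[:,:,::-1]); k=calibration(c); print(c,np.round(k["mtx"],1).tolist(),np.round(k["cam_to_world"],3).tolist())
print(np.round(calibration("wrist")["hand_eye"],3).tolist())
E
```

```text
{'clock': 0.0, 'joints': [-1.4, 0.3, 1.522, -0.0, 1.321, -0.067], 'qd': [-0.0, -0.001, 0.002, 0.001, -0.0, -0.002], 'effort': [-0.001, -53.181, -35.274, 0.071, 0.024, -0.0], 'eef_pos': [129.503, -534.259, 204.895], 'eef_rot': [-3.14, -0.0, 0.238], 'wrist_force': [-0.046, 0.506, 0.768], 'moment': [0.015, 0.043, -0.025], 'finger_force': 0.0, 'finger_gap': 94.116}
top [[533.0, 0.0, 273.7], [0.0, 533.0, 211.7], [0.0, 0.0, 1.0]] [[0.003, -0.995, 0.104, 303.997], [-1.0, -0.004, -0.009, 0.819], [0.009, -0.104, -0.994, 1472.143], [0.0, 0.0, 0.0, 1.0]]
side [[415.5, 0.0, 282.3], [0.0, 415.5, 212.8], [0.0, 0.0, 1.0]] [[-0.971, -0.107, 0.215, 235.741], [-0.239, 0.464, -0.853, 885.488], [-0.009, -0.88, -0.476, 536.424], [0.0, 0.0, 0.0, 1.0]]
[[0.001, -0.961, -0.275, 79.466], [1.0, 0.001, 0.0, 0.767], [-0.0, -0.275, 0.961, -179.335], [0.0, 0.0, 0.0, 1.0]]
```

View pics/top0.png

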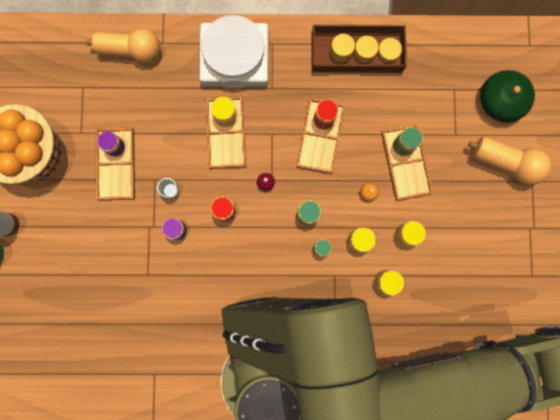

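View pics/side0.png

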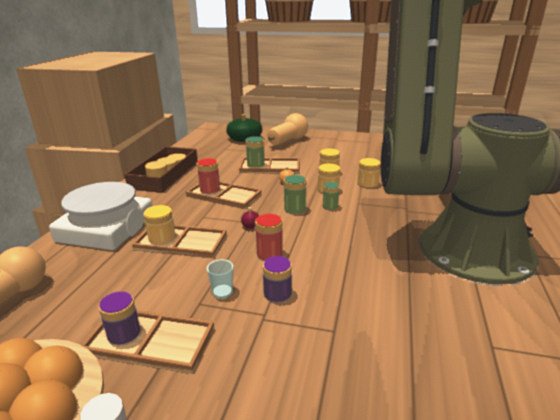

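Peach look-alikes are loose yellow lids at (363,240), (413,234) and (391,283). The leftmost is (363,240). Gherkin candidates are (309,212), large, and (322,248), small, so I take the large one. The fixed jars in the crates and the yellow things in the tray at the top are not candidates.

```bash
cat > h.py <<'E'
from cell import *
import cv2,numpy as np
def cam(c):
    k=calibration(c)
    if c=="wrist":
        s=read_state(); r,p,y=s["eef_rot"]
        from scipy.spatial.transform import Rotation as R
        T=np.eye(4);T[:3,:3]=R.from_euler("xyz",[r,p,y]).as_matrix();T[:3,3]=s["eef_pos"]
        return np.array(k["mtx"]),T@np.array(k["hand_eye"])
    return np.array(k["mtx"]),np.array(k["cam_to_world"])
def toworld(K,T,uv,z):
    uv=np.atleast_2d(uv).astype(float)
    d=np.c_[uv,np.ones(len(uv))]@np.linalg.inv(K).T@T[:3,:3].T
    return T[:3,3]+d*((z-T[2,3])/d[:,2])[:,None]
def topix(K,T,P):
    q=(np.atleast_2d(P)-T[:3,3])@T[:3,:3]@K.T
    return q[:,:2]/q[:,2:]
E
python3 - <<'E'
from h import *
K,T=cam("top"); im=camera("top")
big=cv2.resize(im[80:300,80:460],None,fx=2.1,fy=2.1,interpolation=cv2.INTER_CUBIC)[:,:,::-1].copy()
P=lambda p:tuple(int(v) for v in ((np.array(p)-[80,80])*2.1))
hsv=cv2.cvtColor(im,cv2.COLOR_RGB2HSV)
for n,lo,hi,z in(("g",(70,100,60),(90,255,255),92),("t",(0,230,150),(3,255,255),92),("pl",(132,120,60),(150,255,255),74),("pe",(26,220,150),(32,255,255),74)):
    m=cv2.inRange(hsv,lo,hi); N,_,st,c=cv2.connectedComponentsWithStats(m)
    for i in range(1,N):
        if st[i,4]>60: print(n,c[i].round(1),st[i,2:].tolist(),toworld(K,T,c[i],z)[0,:2].round(1))
for n in("crate_gherkin","crate_tomato","crate_plum","crate_peach","red_onion","tumbler","jar_gherkin","jar_peach"):
    for r in regions_of("top",n):
        if r["conf"]<.3: continue
        ys,xs=np.nonzero(r["pixels"]); 
        out=""
        if "crate" in n:
            w=toworld(K,T,np.c_[xs,ys],14)[:,:2].astype(np.float32); b=cv2.minAreaRect(w); out=b
            bx=topix(K,T,np.c_[cv2.boxPoints(b),np.full(4,14)]); cv2.polylines(big,[np.int32((bx-80)*2.1)],True,(255,0,255),1)
        else: out=toworld(K,T,[xs.mean(),ys.mean()],30 )[0,:2].round(0)
        print(n,round(r["conf"],2),np.round(r["rect"],1),out)
cv2.imwrite("pics/a.png",big)
E
```

```text
pl [106.9 140.3] [17, 17, 234] [640.5 433.6]
pl [171.9 228. ] [17, 17, 238] [406.9 255.3]
pe [222.5 108. ] [21, 21, 337] [730.9 126.6]
pe [413.1 232.8] [22, 21, 361] [ 396.5 -379.2]
pe [363.  239.3] [22, 22, 356] [ 378.9 -246.6]
pe [391.3 282.4] [22, 22, 374] [ 266.6 -319.1]
crate_gherkin 0.91 [408.1 161.3  50.1  77.5] ((600.0028076171875, -383.7268981933594), (200.37649536132812, 111.7111587524414), 10.10315227508545)
crate_plum 0.78 [115.3 165.5  43.2  71.2] ((589.6805419921875, 427.6112365722656), (203.00038146972656, 104.61338806152344), 2.1527068614959717)
crate_peach 0.8 [225.7 133.4  46.6  72.1] ((682.014892578125, 124.69856262207031), (203.80282592773438, 109.07361602783203), 3.95611572265625)
red_onion 0.83 [266.1 181.4  20.1  16.7] [538.  12.]
tumbler 0.77 [167.3 187.2  21.2  17.5] [520. 279.]
jar_gherkin 0.81 [309.  212.8  27.   27.7] [ 452. -106.]
jar_peach 0.79 [409.1 234.7  30.7  31. ] [ 397. -381.]
jar_peach 0.69 [389.6 284.6  30.4  28.6] [ 268. -321.]
jar_peach 0.58 [359.6 241.4  27.9  23.8] [ 380. -249.]
```

View pics/a.png

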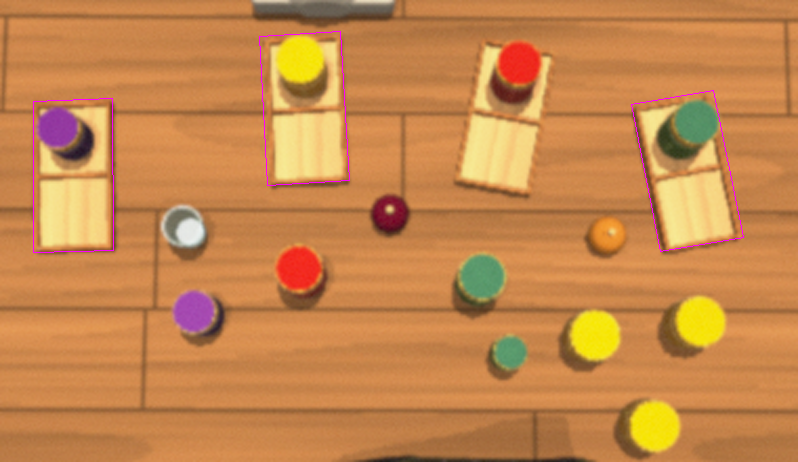

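```bash
python3 - <<'E'
from h import *
from scipy.optimize import least_squares
K,T=cam("top"); im=camera("top")
hsv=cv2.cvtColor(im,cv2.COLOR_RGB2HSV)
C=dict(plum=((35,250),(112,249),(35,101),(112,100)),peach=((273,184),(348,180),(263,38),(338,36)),tomato=((458,183),(529,195),(484,42),(552,55)),gherkin=((664,251),(741,236),(636,106),(712,93)))
# local corners: bottom = empty end (x=-51), left=+y
L=np.array([(-51,51),(-51,-51),(147,51),(147,-51)])
for n,c in C.items():
    w=toworld(K,T,np.array(c)/2.1+80-.25,18)[:,:2]
    f=lambda p:(np.array([[np.cos(p[2]),-np.sin(p[2])],[np.sin(p[2]),np.cos(p[2])]])@L.T).T.__add__(p[:2]).ravel()-w.ravel()
    r=least_squares(f,[600,w[:,1].mean(),0]); p=r.x
    print(n,p.round(3),"res",np.abs(r.fun).max().round(1),"fixed jar",(p[:2]+96*np.array([np.cos(p[2]),np.sin(p[2])])).round(1))
for u,v,z,q in((327,106,100,"fix t"),(410,138,100,"fix g"),(222,208,92,"t"),(309,212,92,"g"),(322,248,70,"small g")):
    ref=hsv[v,u].astype(int); d=np.abs(hsv.astype(int)-ref); d[...,0]=np.minimum(d[...,0],180-d[...,0])
    m=((d[...,0]<8)&(d[...,1]<60)&(d[...,2]<35)).astype(np.uint8); _,lb,st,c=cv2.connectedComponentsWithStats(m); i=lb[v,u]
    print(q,ref,c[i].round(1),st[i].tolist(),toworld(K,T,c[i],z)[0,:2].round(1))
print([toworld(K,T,u,z)[0].round() for u,z in(((222.5,108),82),((106.9,140.3),82),((369.5,192),20),((266,181.4),25),((167,187),40))])
E
```

```text
plum [5.42751e+02 4.25581e+02 3.10000e-02] res 1.2 fixed jar [638.7 428.5]
peach [6.32455e+02 1.19782e+02 7.30000e-02] res 2.6 fixed jar [728.2 126.8]
tomato [ 6.21913e+02 -1.34178e+02 -1.76000e-01] res 5.2 fixed jar [ 716.4 -150.9]
gherkin [ 5.51964e+02 -3.91845e+02  1.74000e-01] res 2.2 fixed jar [ 646.5 -375.2]
fix t [  1 221 241] [327.1 109.5] [318, 100, 20, 20, 321] [ 720.4 -152. ]
fix g [ 68 105 148] [411.3 137.6] [402, 129, 19, 19, 270] [ 645.8 -373.4]
t [  1 221 243] [221.7 207.4] [211, 197, 22, 21, 338] [459.6 123.7]
g [ 69 107 155] [309.3 211.3] [300, 202, 19, 19, 278] [ 450.4 -104.4]
small g [ 69 101 156] [322.9 247.3] [317, 241, 13, 13, 131] [ 357.7 -141.5]
[array([728., 126.,  82.]), array([639., 431.,  82.]), array([ 512., -276.,   20.]), array([540.,   9.,  25.]), array([521., 277.,  40.])]
```

```bash
python3 -c "
from cell import *
print(grasp_offset)"; python3 -m jog '[[94,[0,0,0],0.0379],[94,[0,0,0],0.0379],[94,[0.5,-0.574,0],0],[94,[0.5,-0.574,0],0],[94,[0.5,-0.574,0],0],[94,[0.5,-0.574,0],0],[94,[0.5,-0.574,0],0],[94,[0.5,-0.574,0],0],[94,[0.5,-0.574,0],0],[94,[0.5,-0.574,0],0],[94,[0.5,-0.574,0],0],[94,[0.5,-0.574,0],0],[94,[0,0,0],0],[94,[0,0,0],0]]' 30
python3 - <<'E'
from h import *
K,T=cam("wrist"); im=camera("wrist"); cv2.imwrite("pics/w1.png",im[:,:,::-1])
print(topix(K,T,[[379,-247,74]]))
E
```

```text
18.8
clock: 2.0
eef_pos: [379.8, -247.3, 205.5]
eef_rot: [3.141, 0.0, 0.001]
wrist_force: [0.6, -0.6, 1.0]
finger_gap: 93.7
finger_force: 0.0
[[284.77300011 202.55047855]]
```

View pics/w1.png

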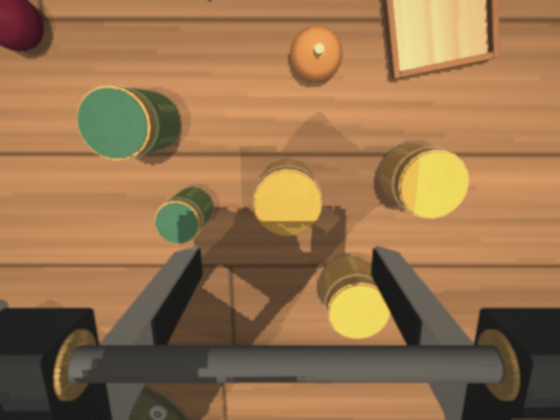

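The wrist view shows the target peach at (288,201), within 1–2 mm of the estimate, with the other peaches to its right and below. I'm going down to grasp it.

```bash
python3 -m jog '[[94,[0,0.02,0.8],0],[94,[0,0,0.8],0],[94,[0,0,0.8],0],[94,[0,0,0.8],0],[94,[0,0,0.3],0],[94,[0,0,0.16],0],[94,[0,0,0],0],[94,[0,0,0],0],[55,[0,0,0],0],[55,[0,0,0],0],[55,[0,0,0],0],[55,[0,0,0],0],[55,[0,0,0],0],[55,[0,0,0],0],[55,[0,0,0],0],[55,[0,0,0],0]]' 30
```

```text
clock: 3.65
eef_pos: [379.8, -248.6, 22.8]
eef_rot: [3.141, -0.0, -0.0]
wrist_force: [-2.1, 2.0, 5.3]
finger_gap: 67.9
finger_force: 30.0
```

```bash
python3 -m jog '[[55,[0,0,-0.2],0],[55,[0,0,-0.6],0],[55,[0,0,-0.8],0],[55,[0,0,-0.8],0],[55,[0.2,-0.3,-0.4],0],[55,[0.42,-0.61,0],0],[55,[0.42,-0.61,0],0],[55,[0.42,-0.61,0],0],[55,[0.42,-0.61,0],0],[55,[0.42,-0.61,0],0],[55,[0.42,-0.61,0],0],[55,[0.42,-0.61,0],0],[55,[0.42,-0.61,0],0],[55,[0.42,-0.61,0],0],[55,[0.42,-0.61,0],0],[55,[0.42,-0.61,0],0],[55,[0.23,-0.34,0],0],[55,[0,0,0],0],[55,[0,0,0],0]]'
python3 - <<'E'
from h import *
K,T=cam("wrist"); im=camera("wrist")
a=.073; R=np.array([[np.cos(a),-np.sin(a)],[np.sin(a),np.cos(a)]])
q=np.array([(-45,45),(-45,-45),(45,-45),(45,45)])@R.T+[632.4,119.7]
o=im[:,:,::-1].copy(); cv2.polylines(o,[np.int32(topix(K,T,np.c_[q,np.full(4,18)]))],True,(255,0,255),1)
cv2.imwrite("pics/w2.png",o)
E
```

```text
clock: 5.55
eef_pos: [631.8, 118.7, 162.2]
eef_rot: [3.141, 0.001, 0.0]
wrist_force: [-0.5, -0.1, -2.8]
finger_gap: 67.3
finger_force: 30.0
```

View pics/w2.png

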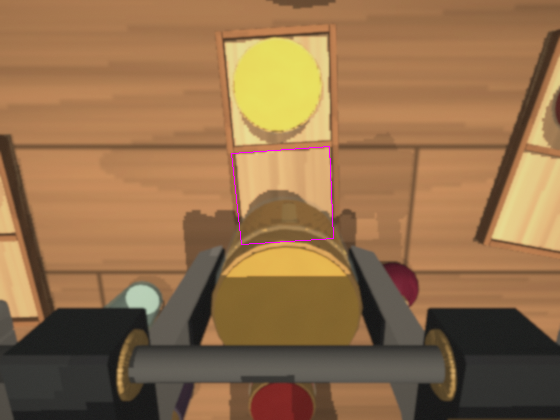

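The overlay of the predicted empty place matches the crate, so I'm lowering the jar.

```bash
python3 -m jog '[[55,[0,-0.02,0.4],0],[55,[0,0,0.6],0],[55,[0,0,0.6],0],[55,[0,0,0.5],0],[55,[0,0,0.3],0],[55,[0,0,0.04],0],[55,[0,0,0.04],0],[55,[0,0,0.04],0],[55,[0,0,0.04],0],[55,[0,0,0.03],0],[55,[0,0,0.02],0],[55,[0,0,0.02],0],[55,[0,0,0],0],[55,[0,0,0],0]]'
```

```text
clock: 7.0
eef_pos: [632.3, 119.8, 31.0]
eef_rot: [-3.142, -0.0, -0.0]
wrist_force: [0.3, 0.1, -2.5]
finger_gap: 67.4
finger_force: 30.0
```

```bash
python3 -m jog '[[55,[0,0,0.01],0],[55,[0,0,0.01],0],[55,[0,0,0],0]]'
```

```text
clock: 7.3
eef_pos: [632.4, 119.8, 30.8]
eef_rot: [-3.142, -0.0, -0.0]
wrist_force: [-4.5, -1.4, 6.8]
finger_gap: 67.6
finger_force: 30.0
```

```bash
python3 -m jog '[[94,[0,0,0],0],[94,[0,0,0],0],[94,[0,0,0],0],[94,[0,0,0],0],[94,[0,0,0],0],[94,[0,0,-0.5],0],[94,[0,0,-0.9],0],[94,[0,0,-0.9],0],[94,[0,0,-0.9],0],[94,[-0.6,-0.08,-0.2],0],[94,[-0.7,0,0],0],[94,[-0.7,0,0],0],[94,[-0.7,0,0],0],[94,[-0.74,0,0],0],[94,[0,0,0],0],[94,[0,0,0],0]]'
python3 - <<'E'
from h import *
K,T=cam("wrist"); im=camera("wrist"); o=im[:,:,::-1].copy()
p=topix(K,T,[[460,124,92]])[0]; print(p); cv2.drawMarker(o,tuple(int(v) for v in p),(255,255,255))
cv2.imwrite("pics/w3.png",o)
E
```

```text
clock: 8.9
eef_pos: [460.4, 124.0, 200.6]
eef_rot: [-3.141, -0.001, -0.0]
wrist_force: [0.1, -0.8, 0.6]
finger_gap: 94.0
finger_force: 0.0
[285.0361399  209.00550854]
```

View pics/w3.png

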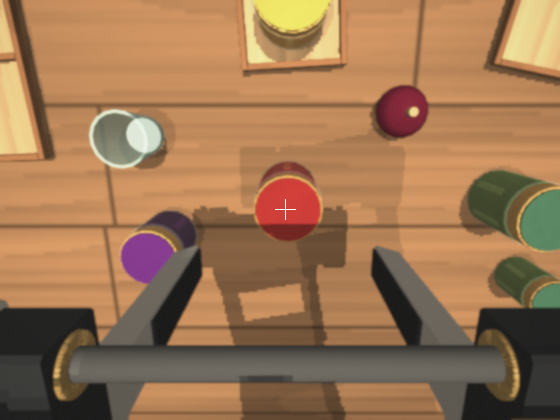

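The peach stands in its crate, and the tomato lid is at (288,208), under the marker. I'm grasping it.

```bash
python3 -m jog '[[94,[0,0.02,0.7],0],[94,[0,0,0.8],0],[94,[0,0,0.8],0],[94,[0,0,0.7],0],[94,[0,0,0.36],0],[94,[0,0,0.14],0],[94,[0,0,0],0],[94,[0,0,0],0],[55,[0,0,0],0],[55,[0,0,0],0],[55,[0,0,0],0],[55,[0,0,0],0],[55,[0,0,0],0],[55,[0,0,0],0],[55,[0,0,0],0],[55,[0,0,0],0]]'; python3 -m jog '[[55,[0,0,-0.2],0],[55,[0,0,-0.6],0],[55,[0,0,-0.8],0],[55,[0,0,-0.8],0],[55,[0.2,0.3,-0.4],0],[55,[0.38,0.6,0],0],[55,[0.38,0.6,0],0],[55,[0.38,0.6,0],0],[55,[0.38,0.6,0],0],[55,[0.38,0.6,0],0],[55,[0.38,0.6,0],0],[55,[0.38,0.6,0],0],[55,[0.38,0.6,0],0],[55,[0.05,0.05,0],0],[55,[0,0,0],0],[55,[0,0,0],0]]'
python3 - <<'E'
from h import *
K,T=cam("wrist"); im=camera("wrist")
a=-.176; R=np.array([[np.cos(a),-np.sin(a)],[np.sin(a),np.cos(a)]])
q=np.array([(-45,45),(-45,-45),(45,-45),(45,45)])@R.T+[624,-135]
o=im[:,:,::-1].copy(); cv2.polylines(o,[np.int32(topix(K,T,np.c_[q,np.full(4,18)]))],True,(255,0,255),1)
cv2.imwrite("pics/w4.png",o)
E
```

```text
clock: 10.55
eef_pos: [460.4, 122.9, 25.2]
eef_rot: [-3.142, -0.0, -0.0]
wrist_force: [-1.3, -1.7, 5.7]
finger_gap: 63.8
finger_force: 30.0
clock: 12.15
eef_pos: [624.2, -133.8, 164.8]
eef_rot: [-3.141, 0.001, 0.0]
wrist_force: [-0.1, 1.5, -3.9]
finger_gap: 63.5
finger_force: 30.0
```

View pics/w4.png

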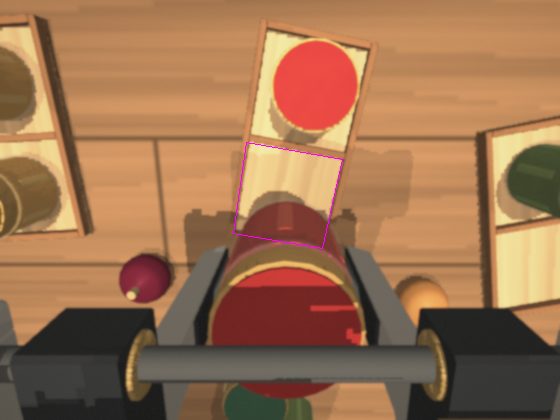

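The overlay again fits the tomato crate to about 3 mm. Lowering.

```bash
python3 -m jog '[[55,[-0.02,0.02,0.4],0],[55,[0,0,0.6],0],[55,[0,0,0.6],0],[55,[0,0,0.5],0],[55,[0,0,0.3],0],[55,[0,0,0.04],0],[55,[0,0,0.04],0],[55,[0,0,0.04],0],[55,[0,0,0.04],0],[55,[0,0,0.03],0],[55,[0,0,0.02],0],[55,[0,0,0.02],0],[55,[0,0,0],0],[55,[0,0,0.01],0],[55,[0,0,0.01],0],[55,[0,0,0],0]]'
```

```text
clock: 13.8
eef_pos: [623.8, -135.7, 33.3]
eef_rot: [3.141, -0.0, -0.0]
wrist_force: [-4.7, 0.7, 4.3]
finger_gap: 63.8
finger_force: 30.0
```

```bash
python3 -m jog '[[94,[0,0,0],0],[94,[0,0,0],0],[94,[0,0,0],0],[94,[0,0,0],0],[94,[0,0,0],0],[94,[0,0,-0.5],0],[94,[0,0,-0.9],0],[94,[0,0,-0.9],0],[94,[0,0,-0.9],0],[94,[-0.6,-0.12,-0.2],0],[94,[-0.72,-0.13,0],0],[94,[-0.72,-0.13,0],0],[94,[-0.72,-0.13,0],0],[94,[-0.72,-0.13,0],0],[94,[0,0,0],0],[94,[0,0,0],0]]'
python3 - <<'E'
from h import *
K,T=cam("wrist"); im=camera("wrist"); o=im[:,:,::-1].copy()
p=topix(K,T,[[450.4,-104.4,92]])[0]; print(p); cv2.drawMarker(o,tuple(int(v) for v in p),(255,255,255))
cv2.imwrite("pics/w5.png",o)
E
```

```text
clock: 15.4
eef_pos: [449.9, -103.7, 203.1]
eef_rot: [3.141, -0.002, -0.001]
wrist_force: [0.9, 0.5, -0.1]
finger_gap: 93.9
finger_force: 0.0
[285.76925441 207.16021839]
```

View pics/w5.png

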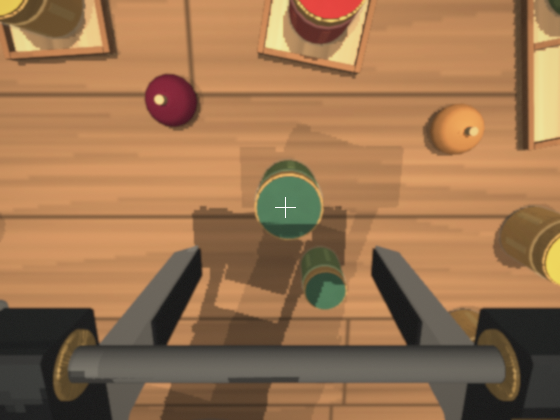

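The large gherkin lid is at (289,207), on the marker, and the small look-alike at (325,290) is clear of the fingers. Grasping.

```bash
python3 -m jog '[[94,[0,0.02,0.7],0],[94,[0,0,0.8],0],[94,[0,0,0.8],0],[94,[0,0,0.7],0],[94,[0,0,0.4],0],[94,[0,0,0.16],0],[94,[0,0,0],0],[94,[0,0,0],0],[55,[0,0,0],0],[55,[0,0,0],0],[55,[0,0,0],0],[55,[0,0,0],0],[55,[0,0,0],0],[55,[0,0,0],0],[55,[0,0,0],0],[55,[0,0,0],0]]'; python3 -m jog '[[55,[0,0,-0.2],0],[55,[0,0,-0.6],0],[55,[0,0,-0.8],0],[55,[0,0,-0.8],0],[55,[0.1,0.3,-0.4],0],[55,[0.215,0.6,0],0],[55,[0.215,0.6,0],0],[55,[0.215,0.6,0],0],[55,[0.215,0.6,0],0],[55,[0.215,0.6,0],0],[55,[0.215,0.6,0],0],[55,[0.215,0.6,0],0],[55,[0.215,0.6,0],0],[55,[0.215,0.6,0],0],[55,[0,0.06,0],0],[55,[0,0,0],0],[55,[0,0,0],0]]'
python3 - <<'E'
from h import *
K,T=cam("wrist"); im=camera("wrist")
a=.174; R=np.array([[np.cos(a),-np.sin(a)],[np.sin(a),np.cos(a)]])
q=np.array([(-45,45),(-45,-45),(45,-45),(45,45)])@R.T+[552,-391]
o=im[:,:,::-1].copy(); cv2.polylines(o,[np.int32(topix(K,T,np.c_[q,np.full(4,18)]))],True,(255,0,255),1)
cv2.imwrite("pics/w6.png",o)
E
```

```text
clock: 17.05
eef_pos: [449.9, -104.8, 24.8]
eef_rot: [3.141, -0.001, -0.0]
wrist_force: [-1.3, -2.0, 5.5]
finger_gap: 63.9
finger_force: 30.0
clock: 18.75
eef_pos: [551.1, -391.7, 164.3]
eef_rot: [-3.141, 0.001, 0.0]
wrist_force: [0.3, -0.1, -4.7]
finger_gap: 64.0
finger_force: 30.0
```

View pics/w6.png

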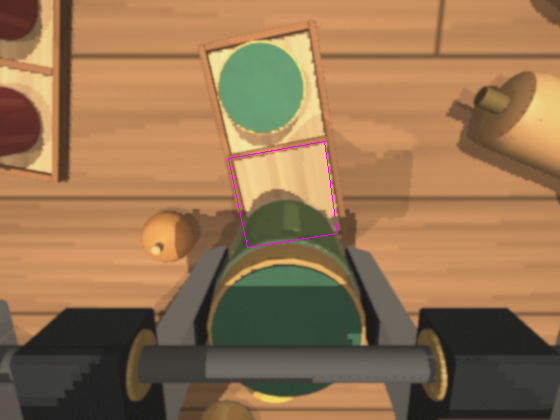

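The overlay fits the gherkin crate. Lowering.

```bash
python3 -m jog '[[55,[0.02,0,0.4],0],[55,[0,0,0.6],0],[55,[0,0,0.6],0],[55,[0,0,0.5],0],[55,[0,0,0.3],0],[55,[0,0,0.04],0],[55,[0,0,0.04],0],[55,[0,0,0.04],0],[55,[0,0,0.04],0],[55,[0,0,0.03],0],[55,[0,0,0.02],0],[55,[0,0,0.02],0],[55,[0,0,0],0],[55,[0,0,0.01],0],[55,[0,0,0.01],0],[55,[0,0,0],0]]'
```

```text
clock: 20.4
eef_pos: [552.4, -392.7, 32.8]
eef_rot: [3.141, -0.0, -0.0]
wrist_force: [-3.6, 2.4, 4.4]
finger_gap: 63.7
finger_force: 30.0
```

```bash
python3 -m jog '[[94,[0,0,0],0],[94,[0,0,0],0],[94,[0,0,0],0],[94,[0,0,0],0],[94,[0,0,0],0],[94,[0,0,-0.5],0],[94,[0,0,-0.9],0],[94,[0,0,-0.9],0],[94,[0,0,-0.9],0],[94,[0,-0.4,-0.2],0]]' && python3 -m jog '[[94,[-0.18,-0.66,0],0],[94,[-0.16,-0.66,0],0],[94,[-0.16,-0.66,0],0],[94,[-0.16,-0.66,0],0],[94,[-0.16,-0.66,0],0],[94,[-0.16,-0.66,0],0],[94,[-0.16,-0.66,0],0],[94,[-0.16,-0.66,0],0],[94,[-0.16,-0.66,0],0],[94,[-0.16,-0.66,0],0],[94,[-0.16,-0.66,0],0],[94,[-0.16,-0.66,0],0],[94,[-0.16,-0.66,0],0],[94,[-0.16,-0.66,0],0],[94,[-0.16,-0.66,0],0],[94,[-0.16,-0.66,0],0],[94,[-0.16,-0.66,0],0],[94,[-0.16,-0.66,0],0],[94,[0,-0.66,0],0],[94,[0,0,0],0]]'
python3 - <<'E'
from h import *
K,T=cam("wrist"); im=camera("wrist"); o=im[:,:,::-1].copy(); print(read_state()["eef_pos"],read_state()["joints"])
p=topix(K,T,[[407,255,74]])[0]; print(p); cv2.drawMarker(o,tuple(int(v) for v in p),(255,255,255))
cv2.imwrite("pics/w7.png",o)
E
```

```text
clock: 21.4
eef_pos: [553.1, -374.8, 207.8]
eef_rot: [3.136, -0.006, -0.002]
wrist_force: [0.9, 0.4, -0.2]
finger_gap: 94.6
finger_force: 0.0
clock: 23.4
eef_pos: [407.1, 257.1, 202.0]
eef_rot: [-3.141, -0.0, 0.003]
wrist_force: [-0.7, -0.1, 0.9]
finger_gap: 93.8
finger_force: 0.0
[407.23080269 255.50341    201.8252161 ] [ 4.84142225e-01  1.48376581e-01  1.71511358e+00 -2.21788749e-05
  1.27819130e+00  2.05277516e+00]
[287.43592726 202.78617203]
```

View pics/w7.png

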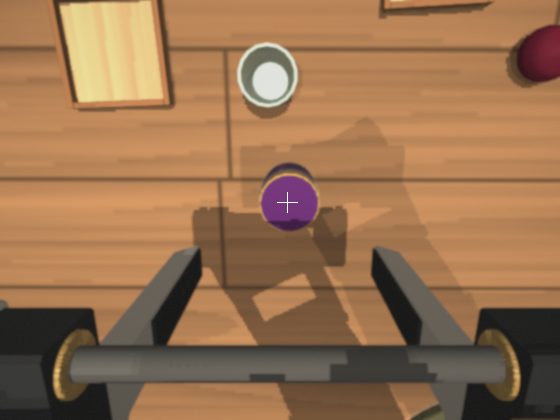

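The plum lid is centred on the marker. Grasping and carrying it.

```bash
python3 -m jog '[[94,[0,0.01,0.7],0],[94,[0,0,0.8],0],[94,[0,0,0.8],0],[94,[0,0,0.7],0],[94,[0,0,0.4],0],[94,[0,0,0.18],0],[94,[0,0,0],0],[94,[0,0,0],0],[50,[0,0,0],0],[50,[0,0,0],0],[50,[0,0,0],0],[50,[0,0,0],0],[50,[0,0,0],0],[50,[0,0,0],0],[50,[0,0,0],0],[50,[0,0,0],0]]'; python3 -m jog '[[50,[0,0,-0.2],0],[50,[0,0,-0.6],0],[50,[0,0,-0.8],0],[50,[0,0,-0.8],0],[50,[0.2,-0.25,-0.4],0],[50,[0.4,-0.5,0],0],[50,[0.4,-0.5,0],0],[50,[0.4,-0.5,0],0],[50,[0.4,-0.5,0],0],[50,[0.4,-0.5,0],0],[50,[0.4,-0.5,0],0],[50,[0.12,-0.16,0],0],[50,[0,0,0],0],[50,[0,0,0],0]]'
python3 - <<'E'
from h import *
K,T=cam("wrist"); im=camera("wrist")
a=.031; R=np.array([[np.cos(a),-np.sin(a)],[np.sin(a),np.cos(a)]])
q=np.array([(-45,45),(-45,-45),(45,-45),(45,45)])@R.T+[543,426]
o=im[:,:,::-1].copy(); cv2.polylines(o,[np.int32(topix(K,T,np.c_[q,np.full(4,18)]))],True,(255,0,255),1)
cv2.imwrite("pics/w8.png",o)
E
```

```text
clock: 25.05
eef_pos: [407.6, 254.0, 23.1]
eef_rot: [-3.141, -0.0, -0.0]
wrist_force: [-1.7, 1.3, 5.4]
finger_gap: 59.9
finger_force: 30.0
clock: 26.45
eef_pos: [543.2, 423.8, 162.7]
eef_rot: [3.141, 0.001, -0.0]
wrist_force: [1.0, -0.5, -2.3]
finger_gap: 60.0
finger_force: 30.0
```

View pics/w8.png

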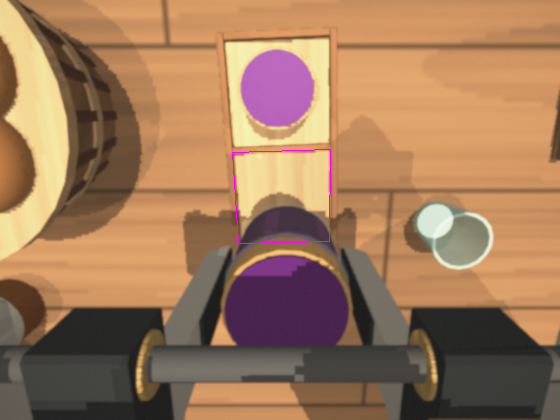

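The overlay fits, and the basket and tumbler (460,240) are clear of the gripper. Lowering.

```bash
python3 -m jog '[[50,[0,-0.04,0.4],0],[50,[0,0,0.6],0],[50,[0,0,0.6],0],[50,[0,0,0.5],0],[50,[0,0,0.3],0],[50,[0,0,0.04],0],[50,[0,0,0.04],0],[50,[0,0,0.04],0],[50,[0,0,0.04],0],[50,[0,0,0.03],0],[50,[0,0,0.02],0],[50,[0,0,0.02],0],[50,[0,0,0],0],[50,[0,0,0.01],0],[50,[0,0,0.01],0],[50,[0,0,0],0]]'
```

```text
clock: 28.1
eef_pos: [543.7, 426.4, 31.2]
eef_rot: [-3.141, -0.0, -0.0]
wrist_force: [-3.5, -3.0, 4.1]
finger_gap: 59.5
finger_force: 30.0
```

```bash
python3 -m jog '[[94,[0,0,0],0],[94,[0,0,0],0],[94,[0,0,0],0],[94,[0,0,0],0],[94,[0,0,0],0],[94,[0,0,-0.5],0],[94,[0,0,-0.9],0],[94,[0,0,-0.9],0],[94,[0,0,-0.9],0],[94,[-0.6,0,-0.4],0],[94,[-0.8,0,0],0],[94,[-0.8,0,0],0],[94,[-0.8,0,0],0],[94,[-0.8,0,0],0],[94,[0,0,0],0],[94,[0,0,0],0]]'
python3 - <<'E'
from h import *
cv2.imwrite("pics/t2.png",cv2.resize(camera("top")[80:300,80:460],None,fx=2.1,fy=2.1,interpolation=cv2.INTER_CUBIC)[:,:,::-1])
cv2.imwrite("pics/s2.png",camera("side")[:,:,::-1])
E
```

```text
clock: 29.7
eef_pos: [353.4, 426.7, 211.0]
eef_rot: [-3.141, -0.001, 0.001]
wrist_force: [-0.2, 0.4, -1.2]
finger_gap: 94.0
finger_force: 0.0
```

View pics/t2.png

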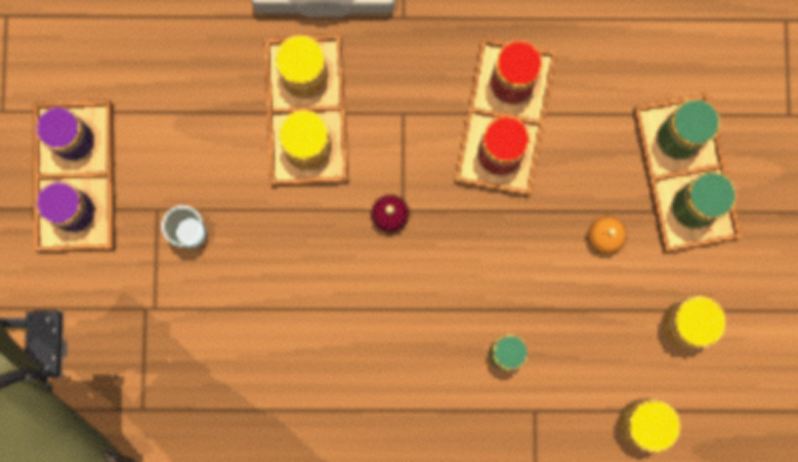

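View pics/s2.png

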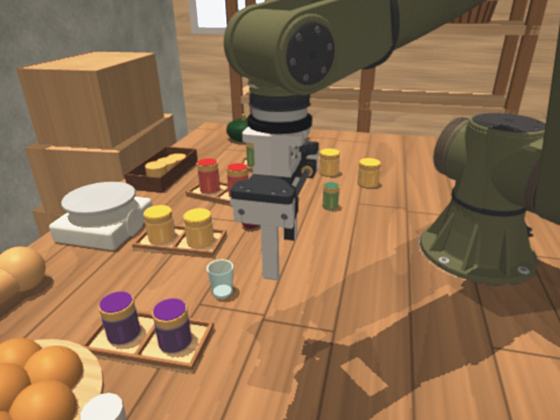

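All four jars stand upright beside their own kind: plum (60,205), peach (305,140), tomato (503,145) and gherkin (710,195) in the top crop. The onion (390,213) and tumbler (184,228) haven't moved.

```bash
python3 -c "
from cell import *
print(sign_off())"
```

```text
the job is handed in; nothing more can be done
None
```

I put all four jars upright in their own crates and let go of them, left the onion and tumbler where they were, and handed the job in at about 30 s; sign_off gave no verdict.

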